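# Weigh a specimen basket on a sprung balance hook

### The job

Weigh the small specimen basket: carry it by its yellow grip to the balance, hang its wire bail in the dip of the sprung hook, and ease its weight on slowly (2 or 3 centimetres a second) so that the hook bears all of it before you let go - the hook must neither jerk, bounce up or drop when released, nor be pushed down hard. Let go, wait until hook and basket are quite still, then press the green record key fully down and leave the basket hanging there untouched. Leave the tubs and the beaker where they are.

Things in the scene. Friction and masses are not known exactly. Their poses are not given: they have to be found in the camera images.
- basket: loose white plastic basket 80 (x) x 90 (y) x 45 mm high with rusty iron finds fixed in it, carried by a wire bail in its y-z plane with a yellow grip on top; weight differs from run to run, 0.22 to 0.77 kg. Origin: centre of its underside, z up. The hook passes through the bail along the basket's x; a half turn about z makes no difference
- grip (a point): point in the yellow square grip block on top of the bail's peak, on the basket's axis 155 mm above its underside; the block is 20 x 20 mm, sides along the basket's x and y, from 131 to 167 mm above the underside
- bail_top (a point): under the peak of the bail, 121.6 mm above the basket's underside: where the hook's wire centre lies when it hangs properly. Bail: rigid steel wire 6 mm thick, upright at y = +-42 mm up to 75 mm above the underside, narrowing to y = +-22 mm at 115 mm and to a peak at 130 mm. Held 1-2 mm aside it wedges on the hook with several N and jolts it on release
- stand: fixed balance: base plate 170 x 150 x 12 mm, aluminium column 26 x 46 mm and 314 mm high. Origin: on the work surface under the column's axis; the hook points along its -x
- hook_seat (a point): centre of the hook's wire (8 mm thick) in its lowest, level part, 11 mm long, 130 mm in front (stand's -x) of the column's axis; 255 mm above the table when empty, moves with the hook. The hook's end rises 14 mm, 17 mm in front of the seat; behind, the wire rises 12 mm over 10 mm and runs level to a blue carriage 100 mm behind the seat
- hook (a joint): how far the sprung hook has gone down, m: 0 empty, 0.13 at the bottom stop. It takes about 0.3 N to start it and then 0.8 N for each 10 mm, lightly damped: it bobs for two or three seconds when disturbed. The basket alone brings it down 23 to 92 mm according to its weight
- logger: fixed grey box 90 x 120 x 34 mm high, origin: centre of its underside; carries the record key and a dark screen
- record (a joint): travel of the round green record key (32 mm diameter) on the logger, m: 0 up, 0.006 fully pressed (down takes 4 N); it springs back
- record_top (a point): centre of the record key's top face
- tub_a: loose open clear tub 90 x 120 x 45 mm high, bystander; origin: centre of its underside
- tub_b: loose open clear tub 80 x 100 x 40 mm high, bystander; origin: centre of its underside
- beaker: loose open clear beaker, 68 mm in diameter, 85 mm high, bystander; origin: centre of its underside
Mind the look-alikes: they are no part of the job. Leave any brown look-alike of the basket alone. What is shaped like the logger but pink is not meant.

How it is judged:
By the outcome, as a careful person would: the job done as asked, in the order asked, and still so for the second after the job is handed in, with the robot touching nothing.
It also fails if it takes over 70 s, if anything falls off the work surface, if the arm or the gripper's body presses on something with over 40 N, if the wrist force passes 120 N, or if a joint passes its speed limit or range.

### The arm

A 6-joint arm with a two-finger parallel gripper is mounted at the origin on the work surface. World frame = base frame: x ahead of the robot, y to its left, z up, the work surface at z = 0. Lengths are in m, angles in degrees, forces in N, time in s.
With the tool pointing down it reaches from about 0.275 to 0.85 m from the base axis. Payload 19 kg.
Tool frame: the origin (TCP) lies midway between the tips of the shut fingers; the grasp point (between the pads) lies 19 mm behind it (ctrl.hold_point_z is the distance from the TCP to the grasp point, in m); z points along the fingers, y is the line along which they close (so a half turn about z gives the same grasp; the last joint's range is limited). The gripper opens to 85 mm and grips with 20 to 120 N. Pads are 22 mm wide; open, the fingers measure 114 mm over their backs; the gripper's body (76 mm by 85 mm) begins 54 mm behind the grasp point. The pads swing forward as they close: fully open they stand 13 mm farther back than shut.
Start: joints at [-83.766, 8.623, 82.357, -0, 89.026, -7.678], TCP at [0.138, -0.558, 0.231] pointing down, gripper open.
Joint ranges: [-160.23, 160.23], [-39.13, 120.54], [6.94, 153.29], [-79.49, 259.48], [9.18, 160.14], [-161.06, 161.06]. Speed limits (degrees/s): [108.29, 108.29, 127.2, 172.46, 172.46, 172.46].

### API

Orientations are given as [roll, pitch, yaw] about the fixed x, y, z axes, in that order (R = Rz(yaw) Ry(pitch) Rx(roll)).
In Python, from station import ctrl, imaging gives the robot as it stands.
- The arm moves only by the tool apply_moves, never from a script. Its argument "series" is one flat list of numbers, 7 for each row, row after row: the shift along the tool's x, y, z in cm, then the turn, a rotation vector about the tool's x, y, z in degrees, then the opening, from 0 (shut) to 1 (fully open). In form: [dx, dy, dz, rx, ry, rz, jaw, dx, dy, dz, rx, ry, rz, jaw, ...]. A call has 1 to 5 rows; each row shifts and turns the commanded pose from where the row before left it, along the tool's axes as they then stand; what a row does not reach is not made up. A row lasts 1/8 s, in which the tool goes at most 62.5 mm and 10.7 degrees, less where a joint would pass 70% of its speed; a pose out of reach is approached as far as the arm can. A call is refused whole if a number of a shift passes 6.25 or a number of a turn 10.7, either way. A call with a gripper value outside its range is refused whole. The fingers move at their own pace and stop on an object; "grip_force" is the grip in N (left out, the last holds). Time passes only in rows, so rows that do not move let the fingers close. It gives the time, the measured TCP pose, the force, the opening and the grip force at its end, in the units of the state.
- ctrl.sense(): the state, without advancing time (a new reading comes with each control period).
- imaging.get_image(name): name is "scene" or "top" or "wrist"; returns a dict with "img" (400x640x3 uint8, blue, green, red), "mtx" (3x3 intrinsics, pixels), "dist_coeffs" ([k1, k2, p1, p2, k3] as OpenCV has them; the pictures are not rectified), "R" (3x3) and "t" (3): a world point X has camera coordinates R X + t. Camera axes: x right, y down, z forward; pixel columns grow to the right and rows downward; lengths in m; the calibration is good to about 2 mm. A picture is of the moment at which its call begins. There is no depth.
- ctrl.finish_job(): hands the job in; it is judged then, once.
The state is a dict: "time": time; "joint_pos": joint angles; "joint_vel": joint speeds; "tau": joint torques, N m; "ee_pos": TCP position; "eef_rot": TCP orientation; "ft_force": force on the tool from outside, world axes, zero at the start; "moment": the same for the moment, N m; "width": opening from 0.0 (shut) to 1.0 (fully open); "gripper_force": force on a finger pad.
Only numpy, scipy, OpenCV 4.12 (cv2) and the standard library are available. Lean on these libraries where they do the work, as an engineer would, in place of code of your own. Each camera call takes 0.05 s, during which the arm holds its last target. There are 200 camera calls.

## Working session

There is one attempt and no reset: what is moved stays moved. The work goes in short steps, Python scripts to look and compute and a tool call to move; the robot and the scene stay as the last step left them, time stands still between calls to the robot, and variables do not carry over. Pictures are saved under pics/ and viewed, at most 10 in all, crops included, and the job is handed in when it is done.

Besides the shell and the picture viewer there is one more tool, called after "Call:" by a JSON object that holds its "method" and its "body", one argument or row to a line. apply_moves: Moves the arm, as the interface text tells. Its arguments: {"type":"object","properties":{"series":{"type":"array","items":{"type":"number"}},"grip_force":{"type":"number"}},"required":["series"]}

```bash
mkdir -p pics; ls; cat > h.py <<'E'
import numpy as np, cv2
from station import ctrl, imaging
def get(n): return imaging.get_image(n)
def ray(d,uv):
    p=cv2.undistortPoints(np.array([[uv]],float),d["mtx"],np.array(d["dist_coeffs"],float))[0,0]
    R=np.array(d["R"]);t=np.array(d["t"]).ravel()
    return -R.T@t, R.T@np.array([p[0],p[1],1.])
def onz(d,uv,z):
    c,r=ray(d,uv); return c+r*(z-c[2])/r[2]
def two(d1,a,d2,b):
    c1,r1=ray(d1,a);c2,r2=ray(d2,b);r1/=np.linalg.norm(r1);r2/=np.linalg.norm(r2)
    s=np.linalg.lstsq(np.c_[r1,-r2],c2-c1,rcond=None)[0]
    p,q=c1+s[0]*r1,c2+s[1]*r2
    return (p+q)/2,np.linalg.norm(p-q)
def proj(d,X):
    R=np.array(d["R"],float);return cv2.projectPoints(np.array(X,float).reshape(-1,3),cv2.Rodrigues(R)[0],np.array(d["t"],float),d["mtx"],np.array(d["dist_coeffs"],float))[0].reshape(-1,2)
def blobs(img,lo,hi,amin=30):
    m=cv2.inRange(cv2.cvtColor(img,cv2.COLOR_BGR2HSV),np.array(lo),np.array(hi))
    n,l,s,c=cv2.connectedComponentsWithStats(m)
    return [(s[i].tolist(),c[i].round(1).tolist()) for i in range(1,n) if s[i][4]>=amin],m
E
python3 - <<'E'
from h import *
a=get("scene");b=get("top")
cv2.imwrite("pics/scene.png",a["img"]);cv2.imwrite("pics/top.png",b["img"])
for d in(a,b):
    print((-np.array(d["R"]).T@np.array(d["t"])).round(3),np.array(d["mtx"])[0,0])
    for nm,lo,hi in(("yel",(22,120,100),(35,255,255)),("grn",(40,90,50),(85,255,255)),("blue",(100,120,50),(130,255,255))):print(nm,blobs(d["img"],lo,hi)[0])
print(ctrl.sense())
E
```

```text
pics
[1.151 0.528 0.842] 449.07071420067
yel [([142, 125, 34, 16, 272], [158.8, 131.9]), ([462, 191, 12, 16, 150], [467.0, 198.4]), ([369, 231, 11, 18, 142], [373.1, 239.3]), ([431, 244, 13, 18, 177], [437.2, 252.6])]
grn [([264, 253, 14, 11, 114], [270.4, 258.4]), ([299, 307, 15, 14, 174], [305.9, 313.3])]
blue [([0, 0, 116, 59, 4337], [60.9, 24.0]), ([103, 0, 44, 52, 1454], [125.6, 19.7]), ([149, 0, 10, 21, 156], [154.1, 8.6]), ([152, 152, 18, 23, 269], [160.2, 162.3])]
[0.356 0.033 1.435] 493.2430009626335
yel [([238, 182, 9, 8, 62], [242.0, 185.8]), ([183, 194, 12, 12, 92], [188.1, 199.7]), ([552, 236, 40, 20, 792], [571.4, 245.6]), ([185, 284, 11, 11, 93], [190.0, 289.0])]
grn [([263, 116, 13, 13, 126], [268.9, 121.9]), ([323, 149, 12, 12, 121], [328.5, 154.5])]
blue [([440, 114, 14, 18, 161], [447.0, 122.5])]
{'time': 0.1, 'joint_pos': array([-8.37684459e+01,  8.65002964e+00,  8.23893497e+01,  1.27031326e-03,
        8.90270501e+01, -7.67733597e+00]), 'joint_vel': array([-0.00848397, -0.0899718 , -0.04355909,  0.0070971 , -0.0461693 ,
        0.00061299]), 'tau': array([ 4.12319132e-03, -7.14382911e+01, -5.71796429e+01, -1.26583545e-04,
        7.08983236e-03, -5.33261789e-05]), 'ee_pos': array([ 0.13818359, -0.55791543,  0.23071639]), 'eef_rot': array([-1.79934336e+02, -1.01333000e-02,  1.39088619e+01]), 'ft_force': array([-0.77855839, -0.77042249,  0.24400695]), 'moment': array([0.01975344, 0.01659827, 0.0038952 ]), 'gripper_force': 0.0, 'width': 1.0002944032908287}
```

View pics/scene.png

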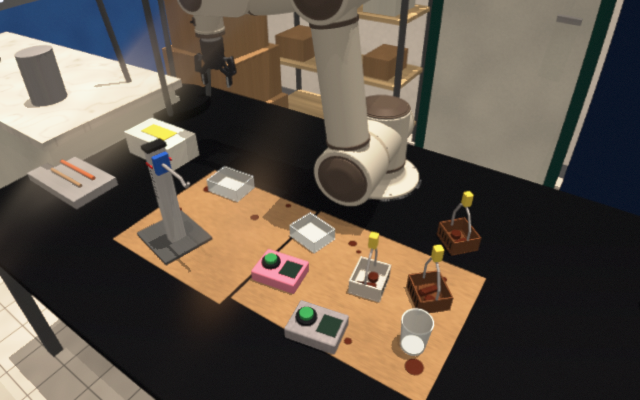

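View pics/top.png

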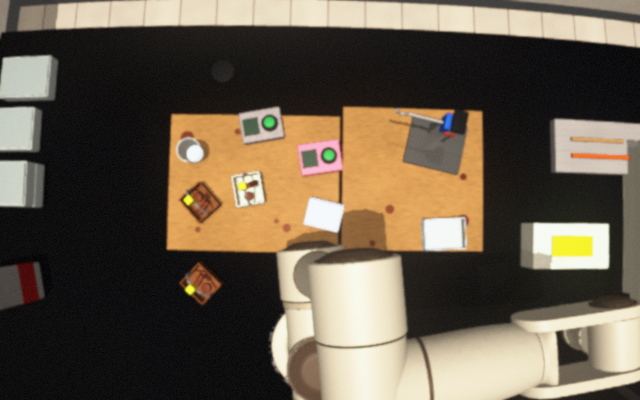

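The target is the white basket, with its grip at scene (373,239) and top (242,186). The look-alikes are the brown baskets, with grips at scene (437,252) and (467,198). The grey logger's key is at scene (306,313) and top (269,122); the pink one at scene (270,258) is not meant. The stand is at scene (165,195), with its hook pointing to about scene (187,184) and top (397,112).

```bash
python3 - <<'E'
from h import *
a=get("scene");b=get("top")
g,e=two(a,(373.5,240),b,(242,185.8));print("grip",g,e)
k,e=two(a,(305.9,313.3),b,(268.9,121.9));print("key",k,e)
for z in(0.,):
  print("basket z=.045 rim corners via white mask")
hsv=cv2.cvtColor(b["img"],cv2.COLOR_BGR2HSV)
m=cv2.inRange(hsv,np.array((0,0,150)),np.array((180,60,255)));m[:165]=0;m[213:]=0;m[:,:226]=0;m[:,270:]=0
pts=cv2.findNonZero(m);print(cv2.boundingRect(pts))
r=cv2.minAreaRect(pts);print(r)
P=[onz(b,c,.045) for c in cv2.boxPoints(r)];print(np.round(P,4));print([np.linalg.norm(P[i]-P[i-1]).round(4) for i in range(4)])
for i in range(2):
  v=P[i+1]-P[i];print("edge ang",np.degrees(np.arctan2(v[1],v[0])))
c1=a["img"][115:265,120:240];c2=b["img"][95:185,375:485];c3=a["img"][225:305,335:455];c4=b["img"][165:215,225:275]
f=lambda c,w,h:cv2.resize(c,(w,h),interpolation=cv2.INTER_CUBIC)
cv2.imwrite("pics/crop.png",np.vstack([np.hstack([f(c1,400,500)[:300],f(c2,367,300)]),np.hstack([f(c3,400,267),f(c4,267,267),np.zeros((267,100,3),np.uint8)])]))
E
```

```text
grip [0.44957572 0.21056358 0.15010264] 0.0011015817690794207
key [0.64058369 0.1527343  0.04924219] 0.0006571059463398117
basket z=.045 rim corners via white mask
(232, 171, 33, 36)
((247.8758544921875, 188.9630889892578), (32.208213806152344, 29.080078125), 79.99201965332031)
[[0.4858 0.2573 0.045 ]
 [0.5016 0.1763 0.045 ]
 [0.412  0.1583 0.045 ]
 [0.3962 0.239  0.045 ]]
[np.float64(0.0914), np.float64(0.0826), np.float64(0.0913), np.float64(0.0823)]
edge ang -79.01898657838609
edge ang -168.6582358373555
```

View pics/crop.png

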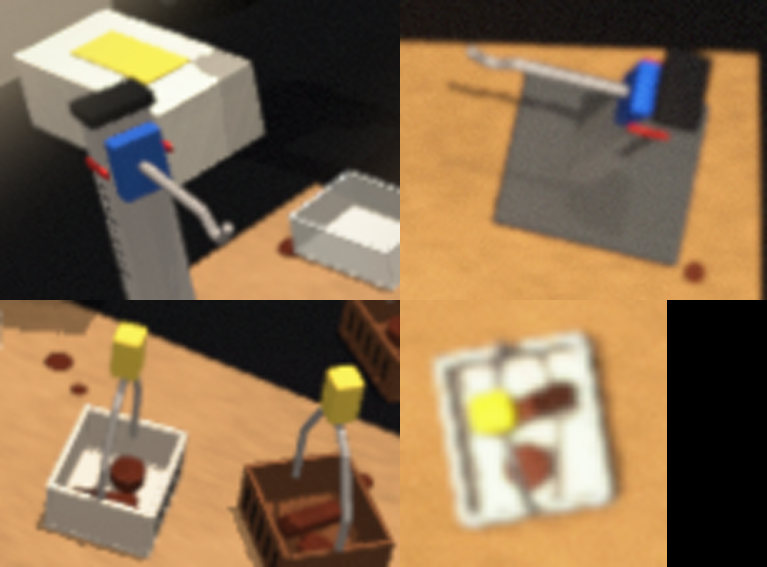

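The crop shows the white basket with the yellow grip at scene (373,239) standing clear of the brown one, so the choice is confirmed. The hook's upturned tip is near scene (187,184) and top (397,111). The two views agree on the grip height (0.150) and key height (0.049), as they should. Next I measure the hook.

```bash
python3 - <<'E'
from h import *
a=get("scene");b=get("top")
hsv=cv2.cvtColor(b["img"],cv2.COLOR_BGR2HSV)
# wire in top: low saturation bright
L=[]
for u in range(396,440,3):
    col=b["img"][100:130,u].astype(float); s=hsv[100:130,u,1].astype(float)
    w=np.clip(110-s,0,None)*(hsv[100:130,u,2]>90); y0=np.interp(u,[397,443],[111,122.5])-100
    w*=abs(np.arange(30)-y0)<5
    if w.sum()>0: L.append((u,(w*np.arange(30)).sum()/w.sum()+100))
P=np.array([onz(b,p,.267) for p in L]);print(np.c_[np.array(L),P].round(4))
v=np.polyfit(P[3:,1],P[3:,0],1);print("angle",np.degrees(np.arctan2(1,v[0])),v)
print("tip 2view",two(a,(187.5,184),b,(397,110.8)))
for c in blobs(a["img"],(100,120,50),(130,255,255))[0]:pass
print("carriage",two(a,(160.2,162.3),b,(447,122.5)))
for p in((402.9,161),(458,174.5)):print("plate",onz(b,p,.012))
E
```

```text
[[ 3.960000e+02  1.101312e+02  6.318000e-01 -1.721000e-01  2.670000e-01]
 [ 3.990000e+02  1.119638e+02  6.275000e-01 -1.794000e-01  2.670000e-01]
 [ 4.020000e+02  1.132262e+02  6.246000e-01 -1.867000e-01  2.670000e-01]
 [ 4.050000e+02  1.136271e+02  6.238000e-01 -1.941000e-01  2.670000e-01]
 [ 4.080000e+02  1.136732e+02  6.239000e-01 -2.014000e-01  2.670000e-01]
 [ 4.110000e+02  1.140663e+02  6.232000e-01 -2.088000e-01  2.670000e-01]
 [ 4.140000e+02  1.168647e+02  6.165000e-01 -2.162000e-01  2.670000e-01]
 [ 4.170000e+02  1.171840e+02  6.159000e-01 -2.235000e-01  2.670000e-01]
 [ 4.200000e+02  1.181270e+02  6.138000e-01 -2.309000e-01  2.670000e-01]
 [ 4.230000e+02  1.189364e+02  6.121000e-01 -2.383000e-01  2.670000e-01]
 [ 4.260000e+02  1.197824e+02  6.102000e-01 -2.457000e-01  2.670000e-01]
 [ 4.290000e+02  1.202382e+02  6.093000e-01 -2.531000e-01  2.670000e-01]
 [ 4.320000e+02  1.200270e+02  6.101000e-01 -2.605000e-01  2.670000e-01]
 [ 4.350000e+02  1.203924e+02  6.094000e-01 -2.680000e-01  2.670000e-01]
 [ 4.380000e+02  1.222500e+02  6.051000e-01 -2.754000e-01  2.670000e-01]]
angle 77.15319003895858 [0.22805374 0.66796901]
tip 2view (array([ 0.63018937, -0.17445306,  0.26602085]), np.float64(0.0006247147976546328))
carriage (array([ 0.6047263 , -0.29717883,  0.26875544]), np.float64(0.00031227747042389815))
plate [ 0.5413054  -0.23779068  0.012     ]
plate [ 0.50537638 -0.40275083  0.012     ]
```

```bash
cat >> h.py <<'E'
from scipy.spatial.transform import Rotation as Ro
def plan(target,yaw,step=5.5,turn=9,n=None):
    """equal rows from commanded=measured pose to target; tool down; prints tool-frame rows"""
    s=ctrl.sense();p=np.array(s["ee_pos"]);R=Ro.from_euler("xyz",s["eef_rot"],degrees=True)
    T=Ro.from_euler("xyz",[180,0,yaw],degrees=True)
    rv=(R.inv()*T).as_rotvec(degrees=True);d=np.array(target)-p
    n=n or int(max(np.ceil(np.linalg.norm(d)*100/step),np.ceil(abs(rv).max()/turn),1))
    print("t",s["time"],"pos",p.round(4),"rot",np.round(s["eef_rot"],2),"F",np.round(s["ft_force"],2),"w",round(s["width"],3),"d",d.round(4),"n",n)
    for i in range(n):
        print((R.inv().apply(d/n)*100).round(2).tolist(),(rv/n).round(2).tolist()); R=R*Ro.from_rotvec(rv/n,degrees=True)
E
python3 -c "
from h import *
plan((.138,-.558,.43),13.9);plan((.60,-.19,.45),77.4)"
```

```text
t 0.3 pos [ 0.1382 -0.558   0.2311] rot [-179.97   -0.     13.91] F [-0.67 -0.05 -0.03] w 0.997 d [-0.0002  0.      0.1989] n 4
[-0.0, -0.0, -4.97] [-0.01, -0.0, 0.0]
[-0.0, -0.0, -4.97] [-0.01, -0.0, 0.0]
[-0.0, -0.0, -4.97] [-0.01, -0.0, 0.0]
[-0.01, -0.0, -4.97] [-0.01, -0.0, 0.0]
t 0.3 pos [ 0.1382 -0.558   0.2311] rot [-179.97   -0.     13.91] F [-0.67 -0.05 -0.03] w 0.997 d [0.4618 0.368  0.2189] n 12
[4.47, -2.05, -1.82] [-0.0, -0.0, -5.29]
[4.64, -1.63, -1.82] [-0.0, -0.0, -5.29]
[4.77, -1.2, -1.82] [-0.0, -0.0, -5.29]
[4.86, -0.75, -1.82] [-0.0, -0.0, -5.29]
[4.91, -0.3, -1.82] [-0.0, -0.0, -5.29]
[4.92, 0.15, -1.82] [-0.0, -0.0, -5.29]
[4.88, 0.61, -1.82] [-0.0, -0.0, -5.29]
[4.81, 1.06, -1.82] [-0.0, -0.0, -5.29]
[4.69, 1.49, -1.82] [-0.0, -0.0, -5.29]
[4.53, 1.92, -1.82] [-0.0, -0.0, -5.29]
[4.33, 2.33, -1.82] [-0.0, -0.0, -5.29]
[4.1, 2.72, -1.82] [-0.0, -0.0, -5.29]
```

Call:
{"method": "apply_moves", "body": {
  "series": [4.5,-2.0,-4,0,0,-5.3,1,4.6,-1.6,-4,0,0,-5.3,1,4.8,-1.2,-4,0,0,-5.3,1,4.9,-0.8,-3.5,0,0,-5.3,1,4.9,-0.3,-2.5,0,0,-5.3,1]
}}

```text
time: 0.92
ee_pos: [0.3303, -0.4049, 0.4114]
eef_rot: [179.9, 0.0, 40.6]
ft_force: [1.3, -0.6, -0.0]
width: 0.999
gripper_force: 0.0
```

Call:
{"method": "apply_moves", "body": {
  "series": [4.9,0.2,-2,0,0,-5.3,1,4.9,0.6,-1,0,0,-5.3,1,4.8,1.1,-1,0,0,-5.3,1,4.7,1.5,0,0,0,-5.3,1,4.5,1.9,0,0,0,-5.3,1]
}}

```text
time: 1.55
ee_pos: [0.5229, -0.252, 0.4498]
eef_rot: [180.0, -0.0, 67.1]
ft_force: [-0.6, -0.9, 0.4]
width: 1.004
gripper_force: 0.0
```

Call:
{"method": "apply_moves", "body": {
  "series": [4.3,2.3,0,0,0,-5.3,1,4.1,2.7,0,0,0,-5.3,1,0,0,0,0,0,0,1,0,0,0,0,0,0,1]
}}

```text
time: 2.05
ee_pos: [0.5979, -0.1921, 0.4495]
eef_rot: [-180.0, 0.0, 77.5]
ft_force: [0.1, -0.3, -0.8]
width: 1.0
gripper_force: 0.0
```

```bash
python3 - <<'E'
from h import *
w=get("wrist");cv2.imwrite("pics/w1.png",w["img"]);s=ctrl.sense();print(s["time"],s["ee_pos"],s["eef_rot"],s["ft_force"])
print((-np.array(w["R"]).T@np.array(w["t"])).round(3),np.array(w["R"]).round(2))
print(proj(w,[(.626,-.192,.255),(.63,-.1745,.266),(.605,-.297,.268)]))
E
```

```text
2.1 [ 0.5975679  -0.19244911  0.44982626] [1.79998212e+02 4.49927172e-03 7.74426249e+01] [-0.31562289  1.1612113   0.40253007]
[ 0.617 -0.113  0.591] [[ 0.98 -0.22 -0.  ]
 [-0.21 -0.93  0.31]
 [-0.07 -0.31 -0.95]]
[[342.33828958 170.29508145]
 [343.56151741 156.03829466]
 [342.93337845 261.22083203]]
```

View pics/w1.png

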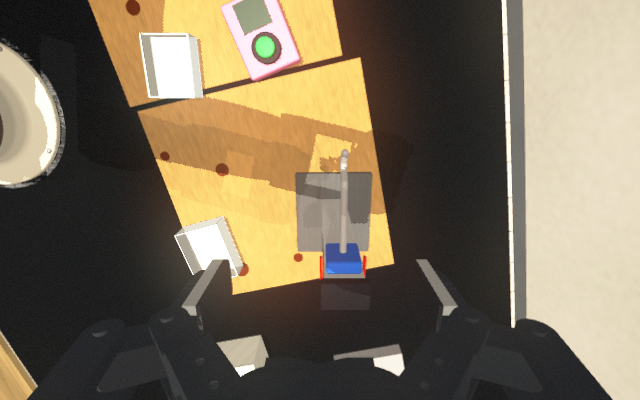

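The wrist picture shows the hook wire running from its tip at (345,154) to the blue carriage at (344,258), close to the projections. Now a sub-pixel line.

```bash
python3 - <<'E'
from h import *
w=get("wrist");g=w["img"].astype(float)
hsv=cv2.cvtColor(w["img"],cv2.COLOR_BGR2HSV)
L=[]
for v in range(148,246,4):
    r=hsv[v,330:360]; print(v,r[5:25,2].tolist()) if v in(152,172,180,200,220) else 0
    s=g[v,330:360].min(axis=1); bg=np.median(s); wgt=np.clip(s-bg-25,0,None); 
    if wgt.sum()>0:
        u=(wgt*np.arange(30)).sum()/wgt.sum()+330
        z=.267 if v>180 else .262
        L.append([v,u,*onz(w,(u,v),z)])
L=np.array(L);print(L.round(4).tolist())
Q=L[L[:,0]>184];f=np.polyfit(Q[:,3],Q[:,2],1);print(f,np.degrees(np.arctan2(1,f[0])))
print("x at y=-.192",np.polyval(f,-.192))
cv2.imwrite("pics/w1c.png",cv2.resize(w["img"][140:280,290:400],None,fx=4,fy=4,interpolation=cv2.INTER_CUBIC))
# carriage & base plate from colour
bl,_=blobs(w["img"],(100,120,50),(130,255,255));print([q for q in bl if q[0][4]>200])
E
```

```text
152 [252, 251, 251, 252, 253, 250, 227, 171, 186, 197, 205, 200, 187, 216, 239, 220, 204, 204, 206, 202]
172 [127, 131, 110, 113, 112, 129, 158, 169, 173, 173, 171, 166, 139, 103, 103, 102, 102, 105, 102, 103]
180 [161, 163, 163, 166, 165, 152, 149, 166, 174, 177, 179, 171, 153, 126, 116, 115, 115, 116, 112, 114]
200 [161, 161, 162, 161, 161, 155, 158, 170, 177, 179, 172, 167, 147, 112, 114, 112, 116, 114, 110, 111]
220 [159, 162, 160, 162, 157, 153, 176, 190, 198, 198, 187, 177, 159, 162, 161, 144, 113, 112, 110, 113]
[[152.0, 345.0178, 0.6323, -0.1718, 0.262], [156.0, 344.8592, 0.6313, -0.176, 0.262], [160.0, 343.688, 0.6292, -0.18, 0.262], [164.0, 343.5856, 0.6282, -0.1843, 0.262], [168.0, 342.7744, 0.6265, -0.1884, 0.262], [172.0, 343.7838, 0.6267, -0.1931, 0.262], [184.0, 344.125, 0.6244, -0.2051, 0.267], [192.0, 343.873, 0.6223, -0.214, 0.267], [196.0, 343.8279, 0.6214, -0.2185, 0.267], [216.0, 343.5, 0.6164, -0.2417, 0.267], [220.0, 343.4444, 0.6154, -0.2465, 0.267], [224.0, 343.0, 0.614, -0.2512, 0.267], [228.0, 343.5556, 0.6136, -0.2562, 0.267], [232.0, 343.4286, 0.6125, -0.261, 0.267], [236.0, 343.0, 0.6111, -0.2659, 0.267], [240.0, 342.75, 0.6098, -0.2708, 0.267], [244.0, 345.9584, 0.6124, -0.2767, 0.267]]
[0.19182469 0.66290107] 79.14116241288534
x at y=-.192 0.6260707268854107
[([327, 243, 35, 30, 897], [343.2, 259.1])]
```

View pics/w1c.png

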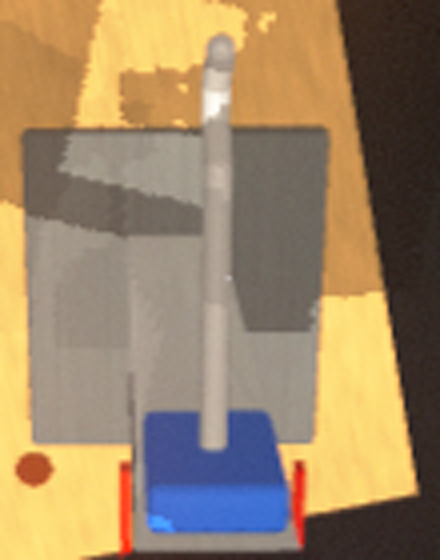

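```bash
python3 - <<'E'
from h import *
w=get("wrist")
c=lambda x,y:((x+.5)/4-.5+290,(y+.5)/4-.5+140)
P=[onz(w,c(*q),.012) for q in((22,130),(328,128),(313,443),(33,443))]
print(np.round(P,4))
for i,j in((1,0),(2,3),(2,1),(3,0)):
    v=P[j]-P[i];print(np.linalg.norm(v).round(4),np.degrees(np.arctan2(v[1],v[0])).round(2))
print("plate centre",np.mean(P,axis=0))
for q,z in(((219,46),.269),((218.5,180),.267),((218,250),.267),((215,400),.267)):print(q,onz(w,c(*q),z).round(4))
print("carriage top edge", [onz(w,c(*q),.28).round(4) for q in((147,411),(273,411))])
E
```

```text
[[ 0.5424 -0.2338  0.012 ]
 [ 0.6865 -0.2651  0.012 ]
 [ 0.6508 -0.4303  0.012 ]
 [ 0.5073 -0.3981  0.012 ]]
0.1475 167.77
0.1471 167.37
0.169 77.79
0.168 77.94
plate centre [ 0.59676124 -0.33181647  0.012     ]
(219, 46) [ 0.6314 -0.1698  0.269 ]
(218.5, 180) [ 0.6242 -0.2061  0.267 ]
(218, 250) [ 0.6202 -0.2259  0.267 ]
(215, 400) [ 0.6104 -0.2708  0.267 ]
carriage top edge [array([ 0.5915, -0.2637,  0.28  ]), array([ 0.6259, -0.2714,  0.28  ])]
```

```bash
python3 -c "
from h import *
plan((.449,.2095,.28),101.3)"
```

```text
t 2.2 pos [ 0.5973 -0.1927  0.4501] rot [1.7997e+02 1.0000e-02 7.7420e+01] F [-0.12  0.46  0.46] w 0.999 d [-0.1483  0.4022 -0.1701] n 9
[4.0, -2.58, 1.89] [0.0, 0.0, -2.65]
[4.12, -2.4, 1.89] [0.0, 0.0, -2.65]
[4.22, -2.2, 1.89] [0.0, 0.0, -2.65]
[4.32, -2.0, 1.89] [0.0, 0.0, -2.65]
[4.41, -1.8, 1.89] [0.0, 0.0, -2.65]
[4.49, -1.6, 1.89] [0.0, 0.0, -2.65]
[4.56, -1.39, 1.89] [0.0, 0.0, -2.65]
[4.62, -1.17, 1.89] [0.0, 0.0, -2.65]
[4.67, -0.96, 1.89] [0.0, 0.0, -2.65]
```

Call:
{"method": "apply_moves", "body": {
  "series": [4.0,-2.6,0,0,0,-2.7,1,4.1,-2.4,1,0,0,-2.7,1,4.2,-2.2,1.5,0,0,-2.7,1,4.3,-2.0,2,0,0,-2.7,1,4.4,-1.8,2.5,0,0,-2.6,1]
}}

```text
time: 2.82
ee_pos: [0.5135, 0.0311, 0.3797]
eef_rot: [179.9, 0.0, 90.9]
ft_force: [0.1, -0.3, -0.2]
width: 1.001
gripper_force: 0.0
```

Call:
{"method": "apply_moves", "body": {
  "series": [4.5,-1.6,2.5,0,0,-2.6,1,4.6,-1.4,2.5,0,0,-2.6,1,4.6,-1.2,2.5,0,0,-2.6,1,4.7,-1.0,2.5,0,0,-2.6,1,0,0,0,0,0,0,1]
}}

```text
time: 3.45
ee_pos: [0.4456, 0.2112, 0.2785]
eef_rot: [-179.9, -0.0, 101.5]
ft_force: [-0.3, -0.5, -0.1]
width: 1.0
gripper_force: 0.0
```

Call:
{"method": "apply_moves", "body": {
  "series": [0,0,0,0,0,0,1]
}}

```text
time: 3.58
ee_pos: [0.4475, 0.2091, 0.2804]
eef_rot: [179.9, 0.0, 101.3]
ft_force: [-0.5, -0.0, 0.2]
width: 1.002
gripper_force: 0.0
```

```bash
python3 - <<'E'
from h import *
w=get("wrist");cv2.imwrite("pics/w2.png",w["img"])
for q in blobs(w["img"],(22,120,100),(35,255,255))[0]:print(q, onz(w,q[1],.16))
plan((.449,.2095,.136),101.3)
print(proj(w,[(.449,.2095,.167)]))
E
```

```text
([188, 0, 351, 303, 28893], [350.2, 94.6]) [0.45763534 0.29721198 0.16      ]
([487, 69, 12, 34, 134], [493.2, 86.5]) [0.56910432 0.3259135  0.16      ]
([412, 130, 24, 37, 314], [426.5, 149.9]) [0.53160584 0.26641524 0.16      ]
([242, 153, 5, 16, 42], [243.7, 161.2]) [0.37978897 0.22636874 0.16      ]
([232, 155, 6, 15, 32], [234.8, 163.1]) [0.37243305 0.22322528 0.16      ]
([258, 176, 74, 71, 2551], [301.9, 217.8]) [0.43831774 0.18456534 0.16      ]
([263, 192, 11, 17, 95], [267.9, 200.1]) [0.40533752 0.19542479 0.16      ]
([272, 263, 53, 55, 1966], [301.9, 291.0]) [0.45218138 0.10749335 0.16      ]
([185, 268, 3, 15, 31], [186.3, 275.5]) [0.33793454 0.10279803 0.16      ]
([388, 296, 11, 20, 83], [393.2, 306.4]) [0.54647573 0.10739187 0.16      ]
([399, 300, 9, 22, 48], [402.6, 312.6]) [0.5579995  0.10192167 0.16      ]
([228, 316, 114, 57, 3326], [283.7, 341.8]) [0.44437893 0.04155579 0.16      ]
([387, 318, 8, 11, 38], [390.9, 323.8]) [0.54996347 0.08610545 0.16      ]
([218, 321, 9, 18, 85], [222.7, 329.3]) [0.3791759  0.04515369 0.16      ]
([343, 334, 48, 25, 592], [366.6, 346.4]) [0.53233474 0.05262477 0.16      ]
([390, 336, 17, 17, 115], [399.1, 342.9]) [0.56522363 0.06379084 0.16      ]
([408, 339, 11, 15, 84], [412.9, 344.4]) [0.58028451 0.06466382 0.16      ]
([383, 358, 8, 10, 37], [386.4, 362.5]) [0.55900141 0.03527353 0.16      ]
t 3.625 pos [0.4478 0.2088 0.2805] rot [179.92   0.   101.22] F [ 0.13 -0.83  0.57] w 0.998 d [ 0.0012  0.0007 -0.1445] n 3
[0.02, 0.04, 4.82] [0.03, 0.0, -0.03]
[0.02, 0.04, 4.82] [0.03, 0.0, -0.03]
[0.02, 0.04, 4.82] [0.03, 0.0, -0.03]
[[318.62823915 196.80216223]]
```

View pics/w2.png

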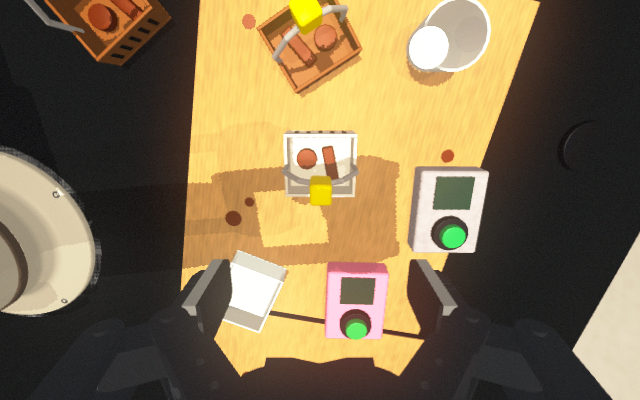

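The picture shows the white basket's grip top face at (320,196), against a projection of (318.6,197), so the estimate is good to about 1 mm. Descending and gripping.

Call:
{"method": "apply_moves", "body": {
  "series": [0,0.2,4,0,0,0,1,0,0,4,0,0,0,1,0,0,3.5,0,0,0,1,0,0,2,0,0,0,1,0,0,0.9,0,0,0,1],
  "grip_force": 50
}}

```text
time: 4.25
ee_pos: [0.4497, 0.209, 0.1353]
eef_rot: [-180.0, 0.0, 101.2]
ft_force: [0.8, 0.9, 0.3]
width: 1.001
gripper_force: 0.0
```

Call:
{"method": "apply_moves", "body": {
  "series": [0,0,0,0,0,0,1,0,0,0,0,0,0,0,0,0,0,0,0,0,0,0,0,0,0,0,0,0,0,0,0,0,0,0,0]
}}

```text
time: 4.88
ee_pos: [0.4493, 0.2102, 0.136]
eef_rot: [180.0, -0.0, 101.3]
ft_force: [-0.3, 0.4, -2.1]
width: 0.224
gripper_force: 48.8
```

Call:
{"method": "apply_moves", "body": {
  "series": [0,0,0,0,0,0,0,0,0,0,0,0,0,0,0,0,0,0,0,0,0,0,0,0,0,0,0,0]
}}

```text
time: 5.38
ee_pos: [0.4492, 0.2102, 0.136]
eef_rot: [180.0, -0.0, 101.3]
ft_force: [-3.1, -0.7, 5.9]
width: 0.223
gripper_force: 50.0
```

Call:
{"method": "apply_moves", "body": {
  "series": [0,0,-0.5,0,0,0,0,0,0,-2,0,0,0,0,0,0,-4,0,0,0,0,0,0,-5,0,0,0,0,0,0,-5,0,0,0,0]
}}

```text
time: 6.0
ee_pos: [0.449, 0.21, 0.3023]
eef_rot: [-180.0, -0.0, 101.3]
ft_force: [-0.2, 0.4, -2.6]
width: 0.222
gripper_force: 49.3
```

Call:
{"method": "apply_moves", "body": {
  "series": [0,0,-3,0,0,0,0,0,0,0,0,0,0,0,0,0,0,0,0,0,0,0,0,0,0,0,0,0,0,0,0,0,0,0,0]
}}

```text
time: 6.62
ee_pos: [0.4491, 0.2101, 0.3299]
eef_rot: [-179.9, 0.0, 101.3]
ft_force: [-0.1, -0.3, -2.5]
width: 0.226
gripper_force: 49.3
```

```bash
python3 -c "
from h import *
plan((.6456,-.1097,.33),77.6,step=4.5)"
```

```text
t 6.625 pos [0.4491 0.2101 0.3299] rot [-179.93    0.    101.31] F [-0.1  -0.25 -2.52] w 0.226 d [ 1.965e-01 -3.198e-01  1.000e-04] n 9
[-3.91, 1.44, -0.0] [-0.01, 0.0, 2.63]
[-3.84, 1.62, -0.0] [-0.01, 0.0, 2.63]
[-3.76, 1.8, -0.0] [-0.01, 0.0, 2.63]
[-3.68, 1.97, -0.0] [-0.01, 0.0, 2.63]
[-3.58, 2.13, -0.0] [-0.01, 0.0, 2.63]
[-3.48, 2.3, -0.0] [-0.01, 0.0, 2.63]
[-3.37, 2.45, -0.0] [-0.01, 0.0, 2.63]
[-3.25, 2.61, -0.0] [-0.01, 0.0, 2.63]
[-3.13, 2.75, -0.0] [-0.01, 0.0, 2.63]
```

Call:
{"method": "apply_moves", "body": {
  "series": [-3.9,1.4,0,0,0,2.6,0,-3.8,1.6,0,0,0,2.6,0,-3.8,1.8,0,0,0,2.6,0,-3.7,2.0,0,0,0,2.6,0,-3.6,2.1,0,0,0,2.6,0]
}}

```text
time: 7.25
ee_pos: [0.5585, 0.031, 0.3303]
eef_rot: [-180.0, -0.0, 88.2]
ft_force: [0.5, 1.0, -3.1]
width: 0.232
gripper_force: 49.4
```

Call:
{"method": "apply_moves", "body": {
  "series": [-3.5,2.3,0,0,0,2.7,0,-3.4,2.5,0,0,0,2.7,0,-3.2,2.6,0,0,0,2.7,0,-3.1,2.7,0,0,0,2.6,0,0,0,0,0,0,0,0]
}}

```text
time: 7.88
ee_pos: [0.6462, -0.1118, 0.3288]
eef_rot: [-179.9, 0.0, 77.4]
ft_force: [0.4, 0.7, -3.2]
width: 0.223
gripper_force: 49.8
```

Call:
{"method": "apply_moves", "body": {
  "series": [0,0,1.0,0,0,0,0,0,0,1.5,0,0,0,0,0,0,0.7,0,0,0,0,0,0,0,0,0,0,0,0,0,0,0,0,0,0]
}}

```text
time: 8.5
ee_pos: [0.6455, -0.1092, 0.2992]
eef_rot: [180.0, -0.0, 77.6]
ft_force: [0.1, 0.2, -2.9]
width: 0.225
gripper_force: 49.8
```

```bash
python3 - <<'E'
from h import *
plan((.6284,-.1878,.298),77.6,step=1.5)
a=get("scene");w=get("wrist");b=get("top")
f=lambda c,s:cv2.resize(c,None,fx=s,fy=s,interpolation=cv2.INTER_CUBIC)
A=f(a["img"][120:270,130:250],2.6);W=f(w["img"][120:340,260:430],390/220)
cv2.imwrite("pics/ap.png",np.hstack([A,W]));print(A.shape,W.shape)
for q in blobs(a["img"],(22,120,100),(35,255,255),60)[0]:print(q)
E
```

```text
t 8.5 pos [ 0.6455 -0.1092  0.2992] rot [179.96  -0.    77.62] F [ 0.06  0.15 -2.9 ] w 0.225 d [-0.0171 -0.0786 -0.0012] n 6
[-1.34, 0.0, 0.02] [0.01, -0.0, 0.0]
[-1.34, 0.0, 0.02] [0.01, -0.0, 0.0]
[-1.34, 0.0, 0.02] [0.01, -0.0, 0.0]
[-1.34, 0.0, 0.02] [0.01, -0.0, 0.0]
[-1.34, 0.0, 0.02] [0.01, -0.0, 0.0]
[-1.34, 0.0, 0.02] [0.01, -0.0, 0.0]
(390, 312, 3) (390, 301, 3)
([142, 125, 30, 16, 261], [158.1, 131.9])
([195, 170, 11, 19, 140], [200.6, 178.6])
([462, 191, 12, 16, 150], [467.0, 198.4])
([431, 244, 13, 18, 178], [437.3, 252.6])
```

View pics/ap.png

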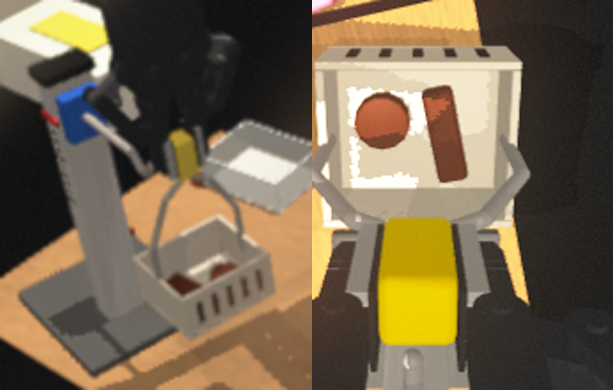

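The crop shows the basket clear in front of the hook. In the wrist view the grip is centred at about u=321, and the hook tip shows below it at about u=316. I check this lateral offset against the calibration.

```bash
python3 - <<'E'
from h import *
w=get("wrist");s=ctrl.sense();p=s["ee_pos"]
h=np.array([.2147,.9767,0]);n=np.array([.9767,-.2147,0])
g=np.array([p[0],p[1],p[2]+.031])
print("proj grip top",proj(w,[g+.01*h,g-.01*h]),"proj tip",proj(w,[(n*.654+h*-.0303)+[0,0,.269]]))
m=blobs(w["img"],(22,120,100),(35,255,255),500)[1];n_=m[250:300,285:360]
for v in(250,265,280,300):
    u=np.nonzero(m[v,280:360])[0]+280;print(v,u.min(),u.max(),(u.min()+u.max())/2) if len(u) else 0
for v in range(316,342,3):print(v,w["img"][v,300:340].min(axis=1).tolist())
E
```

```text
proj grip top [[315.21830164 280.71307134]
 [315.4314729  320.32516577]] proj tip [[316.87246597 322.26863957]]
250 300 338 319.0
265 298 340 319.0
280 297 342 319.5
300 297 341 319.0
316 [131, 138, 147, 145, 142, 137, 140, 138, 135, 140, 141, 138, 138, 137, 130, 118, 119, 124, 133, 136, 135, 135, 135, 133, 132, 131, 132, 130, 130, 131, 132, 131, 132, 131, 130, 128, 129, 130, 129, 130]
319 [131, 138, 146, 141, 139, 140, 135, 136, 139, 141, 141, 134, 126, 129, 116, 116, 115, 116, 114, 112, 108, 116, 135, 132, 135, 133, 133, 131, 130, 131, 131, 129, 131, 129, 132, 132, 128, 128, 129, 130]
322 [133, 142, 145, 142, 139, 137, 137, 138, 137, 140, 143, 153, 180, 172, 133, 136, 138, 136, 130, 129, 126, 122, 125, 134, 133, 137, 131, 129, 129, 132, 132, 132, 128, 131, 132, 132, 129, 123, 128, 132]
325 [135, 145, 142, 141, 137, 138, 138, 139, 139, 140, 140, 156, 196, 189, 142, 145, 148, 150, 140, 137, 134, 128, 129, 133, 131, 131, 133, 131, 131, 132, 131, 129, 130, 132, 132, 133, 127, 130, 130, 132]
328 [133, 146, 143, 140, 140, 139, 139, 137, 141, 141, 141, 130, 122, 138, 145, 136, 139, 138, 1
[... 228 characters left out ...]
 132, 133, 135, 135, 130, 133, 131, 131, 131, 129, 131, 133, 132, 130, 128, 129, 130]
334 [140, 145, 142, 141, 139, 139, 139, 136, 139, 139, 140, 132, 124, 134, 139, 142, 142, 142, 137, 139, 133, 127, 125, 133, 132, 133, 134, 132, 129, 131, 130, 131, 131, 133, 133, 134, 132, 126, 129, 129]
337 [141, 143, 142, 141, 136, 136, 139, 135, 139, 140, 135, 124, 116, 123, 126, 130, 130, 127, 125, 125, 124, 123, 123, 132, 135, 131, 136, 133, 130, 132, 132, 129, 130, 131, 132, 132, 130, 126, 128, 127]
340 [145, 145, 141, 141, 136, 137, 138, 135, 139, 136, 129, 124, 116, 122, 128, 128, 127, 127, 128, 125, 126, 123, 124, 132, 133, 129, 132, 134, 132, 133, 133, 131, 133, 132, 131, 133, 132, 124, 114, 116]
```

The grip, which the fingers centre on the tool, reads 1.7 mm to the +y tool side of where the wrist calibration puts it. Correcting the hook for that bias gives about -1.9 mm, and the top camera agrees. I'll shift tool y by -0.19 cm while threading.

Call:
{"method": "apply_moves", "body": {
  "series": [-1.0,-0.19,0,0,0,0,0,-1.4,0,0,0,0,0,0,-1.4,0,0,0,0,0,0,-1.4,0,0,0,0,0,0,-1.0,0,0,0,0,0,0]
}}

```text
time: 9.32
ee_pos: [0.63, -0.1707, 0.2986]
eef_rot: [-180.0, -0.0, 77.6]
ft_force: [0.8, -1.0, -2.3]
width: 0.223
gripper_force: 49.8
```

Call:
{"method": "apply_moves", "body": {
  "series": [-1.0,0,0,0,0,0,0,-0.6,0,0,0,0,0,0,-0.24,0,0,0,0,0,0,0,0,0,0,0,0,0,0,0,0,0,0,0,0]
}}

```text
time: 9.95
ee_pos: [0.6264, -0.1871, 0.2987]
eef_rot: [-180.0, -0.0, 77.6]
ft_force: [-0.0, -0.1, -2.9]
width: 0.229
gripper_force: 49.8
```

```bash
cat >> h.py <<'E'
def st():
    s=ctrl.sense();p=np.array(s["ee_pos"]);F=np.array(s["ft_force"]);h=np.array([.2147,.9767]);n=np.array([.9767,-.2147])
    print("t",s["time"],"n",(p[:2]@n).round(4),"h",(p[:2]@h).round(4),"z",p[2].round(4),"Fn %.2f Fh %.2f Fz %.2f"%(F[:2]@n,F[:2]@h,F[2]),"M",np.round(s["moment"],2))
E
python3 - <<'E'
from h import *
a=get("scene");
for i in range(5):st();b=get("top")
f=lambda c,s:cv2.resize(c,None,fx=s,fy=s,interpolation=cv2.INTER_CUBIC)
cv2.imwrite("pics/ov.png",f(a["img"][135:235,135:235],5))
E
```

```text
t 10.0 n 0.652 h -0.0483 z 0.2987 Fn -0.11 Fh -0.71 Fz -3.17 M [ 0.01 -0.02 -0.05]
t 10.05 n 0.652 h -0.0483 z 0.2987 Fn -0.06 Fh -0.06 Fz -2.97 M [-0.06 -0.02  0.01]
t 10.1 n 0.652 h -0.0483 z 0.2987 Fn -0.67 Fh -0.17 Fz -2.98 M [-0.04  0.02 -0.03]
t 10.15 n 0.652 h -0.0484 z 0.2987 Fn 0.47 Fh -0.13 Fz -3.24 M [-0.04 -0.04 -0.02]
t 10.2 n 0.652 h -0.0484 z 0.2987 Fn 0.45 Fh 0.20 Fz -2.12 M [ 0.03 -0.04  0.03]
```

View pics/ov.png

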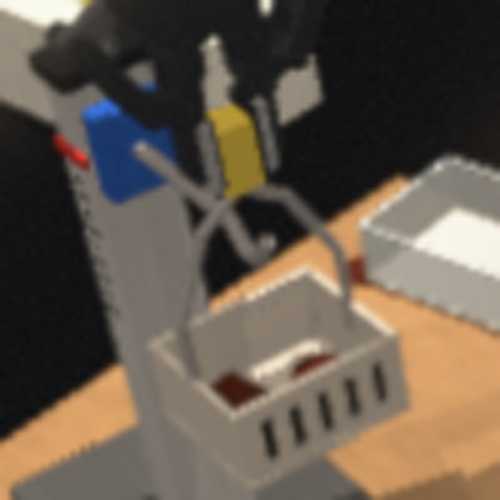

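The picture shows the bail threaded over the hook, with the tip in front of it at crop (262,245). The force reading gives a weight of about 2.9 N. Lowering to just above contact, then slowly.

Call:
{"method": "apply_moves", "body": {
  "series": [0,0,0.5,0,0,0,0,0,0,0.6,0,0,0,0,0,0,0.6,0,0,0,0,0,0,0.4,0,0,0,0,0,0,0.25,0,0,0,0]
}}

```text
time: 10.88
ee_pos: [0.6263, -0.1874, 0.2749]
eef_rot: [-180.0, -0.0, 77.6]
ft_force: [0.1, 0.1, -2.6]
width: 0.228
gripper_force: 49.8
```

Call:
{"method": "apply_moves", "body": {
  "series": [0,0,0.25,0,0,0,0,0,0,0.25,0,0,0,0,0,0,0.25,0,0,0,0,0,0,0.25,0,0,0,0,0,0,0.25,0,0,0,0]
}}

```text
time: 11.5
ee_pos: [0.6263, -0.1875, 0.2626]
eef_rot: [180.0, -0.0, 77.6]
ft_force: [-0.3, 0.8, -0.0]
width: 0.224
gripper_force: 49.8
```

```bash
cat >> h.py <<'E'
def avg(k=8):
    h=np.array([.2147,.9767]);n=np.array([.9767,-.2147]);L=[]
    for i in range(k):
        s=ctrl.sense();F=np.array(s["ft_force"]);M=np.array(s["moment"]);L.append([F[:2]@n,F[:2]@h,F[2],M[:2]@n,M[:2]@h,M[2]]);d=get("scene")
    print("avg Fn,Fh,Fz,Mn,Mh,Mz",np.mean(L,axis=0).round(3));st();return d
E
python3 -c "
from h import *
d=avg()
for q in blobs(d['img'],(100,120,50),(130,255,255),60)[0]:print(q)"
```

```text
avg Fn,Fh,Fz,Mn,Mh,Mz [-0.099 -0.534 -1.458 -0.058 -0.019  0.012]
t 11.9 n 0.652 h -0.0487 z 0.2628 Fn -0.29 Fh 0.35 Fz -2.46 M [-0.06  0.01  0.02]
([0, 0, 116, 59, 4339], [60.9, 24.0])
([103, 0, 39, 36, 554], [118.2, 9.4])
([161, 155, 8, 12, 70], [164.8, 160.3])
([153, 163, 14, 15, 101], [158.8, 171.3])
```

Call:
{"method": "apply_moves", "body": {
  "series": [0,0,0.25,0,0,0,0,0,0,0.25,0,0,0,0,0,0,0.25,0,0,0,0,0,0,0.25,0,0,0,0,0,0,0.25,0,0,0,0]
}}

```text
time: 12.52
ee_pos: [0.6263, -0.1875, 0.25]
eef_rot: [-180.0, -0.0, 77.6]
ft_force: [-1.1, -1.0, -0.6]
width: 0.222
gripper_force: 50.0
```

```bash
python3 -c "
from h import *
d=avg(12)"
```

```text
avg Fn,Fh,Fz,Mn,Mh,Mz [-0.033 -0.867 -0.612 -0.121 -0.017  0.001]
t 13.125 n 0.652 h -0.0486 z 0.2502 Fn -0.01 Fh -0.78 Fz -1.84 M [-0.15 -0.01 -0.01]
```

The lateral force is nil, but -0.9 N along the hook says the bail rides on the tip-side rise. I ease it 3 mm toward the column.

Call:
{"method": "apply_moves", "body": {
  "series": [-0.1,0,0,0,0,0,0,-0.1,0,0,0,0,0,0,-0.1,0,0,0,0,0,0,0,0,0,0,0,0,0]
}}

```text
time: 13.62
ee_pos: [0.6258, -0.1895, 0.2501]
eef_rot: [-180.0, -0.1, 77.7]
ft_force: [1.3, 6.7, -1.2]
width: 0.231
gripper_force: 50.1
```

```bash
python3 -c "
from h import *
d=avg(14)"
```

```text
avg Fn,Fh,Fz,Mn,Mh,Mz [-1.200e-02  6.808e+00 -7.770e-01  1.172e+00  4.000e-03 -8.000e-03]
t 14.325 n 0.652 h -0.0508 z 0.2501 Fn 0.37 Fh 6.99 Fz -1.02 M [ 1.13 -0.22  0.05]
```

Call:
{"method": "apply_moves", "body": {
  "series": [0.1,0,0,0,0,0,0,0.1,0,0,0,0,0,0,0.04,0,0,0,0,0,0,0,0,0,0,0,0,0]
}}

```text
time: 14.82
ee_pos: [0.6262, -0.1883, 0.2502]
eef_rot: [-180.0, 0.0, 77.6]
ft_force: [0.3, -1.4, 0.0]
width: 0.223
gripper_force: 50.1
```

```bash
python3 -c "
from h import *
d=avg(16)"
```

```text
avg Fn,Fh,Fz,Mn,Mh,Mz [ 0.086 -1.827 -0.796 -0.345  0.007  0.005]
t 15.625 n 0.652 h -0.0492 z 0.2501 Fn 0.60 Fh -2.35 Fz -0.91 M [-0.46  0.15 -0.02]
```

Call:
{"method": "apply_moves", "body": {
  "series": [-0.05,0,0,0,0,0,0,0,0,0,0,0,0,0]
}}

```text
time: 15.88
ee_pos: [0.6261, -0.1884, 0.2502]
eef_rot: [-180.0, -0.0, 77.6]
ft_force: [-0.4, 0.7, 0.4]
width: 0.224
gripper_force: 50.1
```

```bash
python3 -c "
from h import *
d=avg(14)"
```

```text
avg Fn,Fh,Fz,Mn,Mh,Mz [-0.345  0.854 -0.705  0.091  0.009  0.004]
t 16.575 n 0.652 h -0.0497 z 0.2501 Fn -0.34 Fh 0.35 Fz -0.75 M [ 0.19 -0.04  0.03]
```

Call:
{"method": "apply_moves", "body": {
  "series": [0.015,0,0.25,0,0,0,0,0,0,0.25,0,0,0,0,0,0,0.25,0,0,0,0,0,0,0.2,0,0,0,0,0,0,0,0,0,0,0]
}}

```text
time: 17.2
ee_pos: [0.6261, -0.1883, 0.2405]
eef_rot: [-180.0, -0.0, 77.6]
ft_force: [0.0, 0.7, -0.7]
width: 0.224
gripper_force: 50.2
```

```bash
python3 -c "
from h import *
d=avg(20)"
```

```text
avg Fn,Fh,Fz,Mn,Mh,Mz [-0.183 -0.086 -0.024  0.026  0.015 -0.009]
t 18.2 n 0.652 h -0.0495 z 0.2407 Fn 0.42 Fh -0.11 Fz 0.32 M [ 0.09 -0.02 -0.04]
```

Vertical, along-hook and lateral forces are all about zero, so the hook carries the basket. Releasing gently.

Call:
{"method": "apply_moves", "body": {
  "series": [0,0,0,0,0,0,0,0,0,0,0,0,0,0.26,0,0,0,0,0,0,0.32,0,0,0,0,0,0,0.4,0,0,0,0,0,0,0.55],
  "grip_force": 20
}}

```text
time: 18.82
ee_pos: [0.6261, -0.1884, 0.2407]
eef_rot: [180.0, -0.0, 77.6]
ft_force: [-0.4, 0.0, -0.6]
width: 0.548
gripper_force: 0.0
```

```bash
python3 - <<'E'
from h import *
s0=[]
for i in range(6):
    a=get("scene");q=[c for c in blobs(a["img"],(22,120,100),(35,255,255),40)[0] if 160<c[1][0]<230];print(q)
st();f=lambda c,s:cv2.resize(c,None,fx=s,fy=s,interpolation=cv2.INTER_CUBIC)
cv2.imwrite("pics/rel.png",f(a["img"][145:265,135:235],5)[:600])
E
```

```text
[([179, 177, 12, 18, 163], [184.9, 185.4])]
[([179, 177, 12, 18, 163], [184.8, 185.2])]
[([179, 177, 12, 18, 163], [184.8, 185.2])]
[([179, 177, 12, 18, 163], [184.8, 185.2])]
[([179, 177, 12, 18, 162], [184.9, 185.5])]
[([179, 177, 12, 18, 161], [184.8, 185.5])]
t 19.125 n 0.652 h -0.0496 z 0.2407 Fn -0.25 Fh 0.20 Fz 0.43 M [-0.05 -0.02  0.  ]
```

View pics/rel.png

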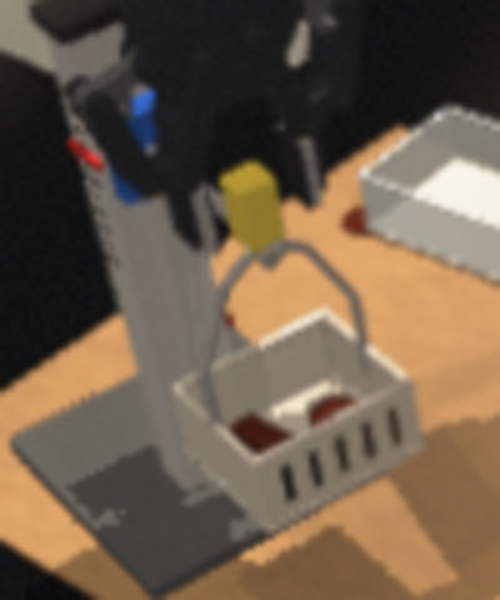

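The basket hangs freely and motionless between the open fingers: the yellow centroid stays at (184.8,185.3) over 0.3 s. Retreating straight up.

Call:
{"method": "apply_moves", "body": {
  "series": [0,0,-1,0,0,0,0.55,0,0,-2,0,0,0,0.55,0,0,-3,0,0,0,0.55,0,0,-4,0,0,0,0.55,0,0,-4,0,0,0,0.55]
}}

```text
time: 19.75
ee_pos: [0.6259, -0.1883, 0.3828]
eef_rot: [180.0, 0.0, 77.6]
ft_force: [0.5, -0.7, -1.0]
width: 0.549
gripper_force: 0.0
```

Call:
{"method": "apply_moves", "body": {
  "series": [0,0,0,0,0,0,0,0,0,0,0,0,0,0]
}}

```text
time: 20.0
ee_pos: [0.6261, -0.1884, 0.3806]
eef_rot: [-180.0, -0.0, 77.6]
ft_force: [0.2, -0.1, -0.5]
width: 0.13
gripper_force: 0.0
```

```bash
python3 -c "
from h import *
a=get('scene');print([c for c in blobs(a['img'],(22,120,100),(35,255,255),40)[0] if 160<c[1][0]<230])
plan((.6406,.1527,.12),77.6)"
```

```text
[([179, 177, 12, 18, 163], [184.9, 185.4])]
t 20.05 pos [ 0.626  -0.1883  0.38  ] rot [-1.7993e+02 -2.0000e-02  7.7610e+01] F [ 0.32  0.26 -0.05] w 0.043 d [ 0.0146  0.341  -0.26  ] n 8
[4.2, -0.73, 3.25] [-0.01, -0.0, 0.0]
[4.2, -0.73, 3.25] [-0.01, -0.0, 0.0]
[4.2, -0.73, 3.25] [-0.01, -0.0, 0.0]
[4.2, -0.73, 3.25] [-0.01, -0.0, 0.0]
[4.2, -0.74, 3.25] [-0.01, -0.0, 0.0]
[4.2, -0.74, 3.25] [-0.01, -0.0, 0.0]
[4.2, -0.74, 3.25] [-0.01, -0.0, 0.0]
[4.2, -0.74, 3.25] [-0.01, -0.0, 0.0]
```

Call:
{"method": "apply_moves", "body": {
  "series": [4.2,-0.7,0,0,0,0,0,4.2,-0.7,0,0,0,0,0,4.2,-0.8,3,0,0,0,0,4.2,-0.7,4,0,0,0,0,4.2,-0.7,4,0,0,0,0]
}}

```text
time: 20.68
ee_pos: [0.6354, 0.0259, 0.2687]
eef_rot: [-179.9, 0.0, 77.6]
ft_force: [0.4, -0.5, -0.4]
width: 0.002
gripper_force: 0.0
```

Call:
{"method": "apply_moves", "body": {
  "series": [4.2,-0.8,5,0,0,0,0,4.2,-0.7,5,0,0,0,0,4.2,-0.8,5,0,0,0,0,0,0,0,0,0,0,0,0,0,0,0,0,0,0]
}}

```text
time: 21.3
ee_pos: [0.6403, 0.1459, 0.1282]
eef_rot: [-180.0, 0.0, 77.6]
ft_force: [-0.1, -0.2, 0.2]
width: -0.001
gripper_force: 0.0
```

```bash
python3 -c "
from h import *
for i in range(3):
  a=get('scene');print([c for c in blobs(a['img'],(22,120,100),(35,255,255),40)[0] if 160<c[1][0]<230])
b=get('top');w=get('wrist')
print([c for c in blobs(w['img'],(40,90,50),(85,255,255),150)[0]],proj(w,[(.6406,.1527,.049)]))
plan((.6406,.1527,.052),77.6,step=2)"
```

```text
[([179, 177, 12, 18, 161], [185.0, 185.2])]
[([179, 177, 12, 18, 162], [185.0, 185.3])]
[([179, 177, 12, 18, 160], [185.0, 185.2])]
[([294, 180, 43, 43, 1425], [314.7, 200.6])] [[314.40267761 202.12535381]]
t 21.55 pos [0.6408 0.1454 0.1291] rot [ 1.7992e+02 -3.0000e-02  7.7550e+01] F [-0.47  0.6  -0.33] w 0.0 d [-0.0002  0.0073 -0.0771] n 4
[0.18, -0.05, 1.93] [0.02, -0.01, -0.01]
[0.18, -0.05, 1.93] [0.02, -0.01, -0.01]
[0.18, -0.04, 1.93] [0.02, -0.01, -0.01]
[0.18, -0.04, 1.93] [0.02, -0.01, -0.01]
```

Call:
{"method": "apply_moves", "body": {
  "series": [0.3,-0.1,2.5,0,0,0,0,0.4,-0.1,2.5,0,0,0,0,0,0,1.8,0,0,0,0,0,0,0.7,0,0,0,0,0,0,0.2,0,0,0,0]
}}

```text
time: 22.18
ee_pos: [0.6401, 0.1531, 0.0515]
eef_rot: [180.0, -0.0, 77.6]
ft_force: [-2.4, -0.0, 3.7]
width: -0.002
gripper_force: 1.6
```

Call:
{"method": "apply_moves", "body": {
  "series": [0,0,0.2,0,0,0,0,0,0,0.2,0,0,0,0,0,0,0.15,0,0,0,0,0,0,0.1,0,0,0,0,0,0,0,0,0,0,0]
}}

```text
time: 22.8
ee_pos: [0.6407, 0.1533, 0.0492]
eef_rot: [179.8, -0.0, 77.6]
ft_force: [-20.0, -5.3, 45.7]
width: 0.001
gripper_force: 22.8
```

Call:
{"method": "apply_moves", "body": {
  "series": [0,0,-0.3,0,0,0,0,0,0,-0.8,0,0,0,0,0,0,-2,0,0,0,0,0,0,-4,0,0,0,0,0,0,-5,0,0,0,0]
}}

```text
time: 23.42
ee_pos: [0.6395, 0.1534, 0.1673]
eef_rot: [-179.9, 0.0, 77.6]
ft_force: [0.8, 0.5, -0.9]
width: -0.004
gripper_force: 0.0
```

```bash
python3 - <<'E'
from h import *
a=get("scene");b=get("top");w=get("wrist");st()
print([c for c in blobs(a['img'],(22,120,100),(35,255,255),40)[0] if 160<c[1][0]<230])
k=[[c for c in blobs(d['img'],(40,90,50),(85,255,255),60)[0]] for d in(a,b)];print(k)
f=lambda c,s:cv2.resize(c,None,fx=s,fy=s,interpolation=cv2.INTER_CUBIC)
W=f(w["img"][100:340,200:440],1.6)[:384,:384];A=f(a["img"][140:350,130:360],384/210)
cv2.imwrite("pics/end.png",np.hstack([W,A[:384,:415]]))
E
```

```text
t 23.575 n 0.5932 h 0.2877 z 0.1697 Fn 0.88 Fh -0.88 Fz -1.42 M [0.02 0.06 0.04]
[([179, 177, 12, 18, 161], [185.0, 185.3])]
[[([264, 253, 13, 12, 109], [270.1, 258.5]), ([299, 307, 15, 14, 169], [306.0, 313.3])], [([264, 116, 12, 12, 110], [269.2, 121.8]), ([323, 149, 12, 12, 119], [328.5, 154.6])]]
```

View pics/end.png

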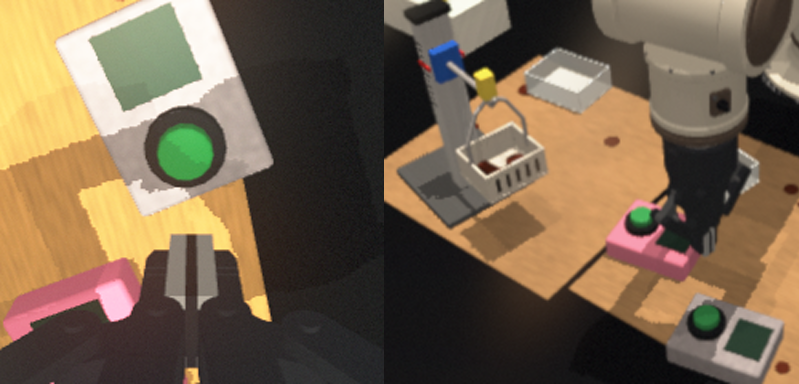

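The basket hangs still, and tubs, beaker and logger are in place. But 20 N sideways at the press makes me doubt it was centred on the key and fully down, so I measure the key's height and where the fingers met it.

```bash
python3 - <<'E'
from h import *
w=get("wrist");a=get("scene");b=get("top")
q=blobs(w['img'],(40,90,50),(85,255,255),300)[0];print(q)
q=[c for c in q if 40>abs(c[1][0]-315)][0]
c,r=ray(w,q[1]);print("f",w["mtx"][0][0])
for z in(.045,.05,.055):
    P=onz(w,q[1],z);dep=(np.array(w["R"])@P+np.array(w["t"]))[2]
    print(z,P.round(4),"diam",q[0][2]*dep/w["mtx"][0][0], "area diam",np.sqrt(4*q[0][4]/np.pi)*dep/w["mtx"][0][0])
print(two(a,(306,313.3),w,q[1]),two(b,(269.2,121.8),w,q[1]),two(a,(306,313.3),b,(269.2,121.8)))
# dark ring
m=(w["img"].max(axis=2)<50).astype(np.uint8);u,v=map(int,q[1])
row=m[v,u-60:u+60];print(''.join(map(str,row)));print(w["img"][v,u-60:u+60:3].tolist())
E
```

```text
[([299, 178, 36, 36, 1032], [316.5, 195.3])]
f 307.33658981581965
0.045 [0.6407 0.1527 0.045 ] diam 0.032699287934878384 area diam 0.0329253729286017
0.05 [0.6411 0.1542 0.05  ] diam 0.03208631650850098 area diam 0.03230816337809875
0.055 [0.6414 0.1557 0.055 ] diam 0.0314733450821236 area diam 0.03169095382759581
(array([0.64120611, 0.15414711, 0.05070532]), np.float64(0.0004905096110197244)) (array([0.64131039, 0.1523413 , 0.04529052]), np.float64(0.0013725632458758768)) (array([0.64062195, 0.15235885, 0.04904785]), np.float64(0.001750079053052194))
000000000000000000000000000000000000000000000000000000000000000000000000000000000000000000000000000000000000000000011111
[[78, 139, 193], [79, 136, 190], [80, 137, 187], [79, 137, 189], [90, 135, 178], [139, 152, 169], [145, 158, 177], [147, 159, 179], [145, 156, 175], [144, 155, 173], [147, 157, 176], [146, 156, 173], [49, 59, 72], [47, 55, 69], [54, 77, 75], [74, 157, 67], [76, 162, 70], [77, 162, 71], [77, 165, 70], [82, 166, 72], [83, 173, 74], [87, 186, 72], [87, 187, 72], [90, 188, 76], [87, 183, 68], [85, 182, 66], [62, 120, 61], [54, 57, 65], [56, 60, 63], [135, 145, 159], [157, 167, 184], [157, 168, 183], [157, 167, 184], [156, 166, 183], [158, 171, 185], [158, 171, 184], [159, 169, 187], [155, 166, 181], [97, 104, 111], [38, 39, 45]]
```

```bash
python3 -c "
from h import *
plan((.640,.153,.060),77.6,n=4)"
```

```text
t 23.725 pos [0.6396 0.1534 0.1651] rot [-1.7994e+02  1.0000e-02  7.7610e+01] F [-0.62  0.08 -0.95] w 0.001 d [ 0.0004 -0.0004 -0.1051] n 4
[-0.01, 0.02, 2.63] [-0.01, 0.0, 0.0]
[-0.01, 0.01, 2.63] [-0.01, 0.0, 0.0]
[-0.01, 0.01, 2.63] [-0.01, 0.0, 0.0]
[-0.01, 0.01, 2.63] [-0.01, 0.0, 0.0]
```

Call:
{"method": "apply_moves", "body": {
  "series": [0,0,4.5,0,0,0,0,0,0,4,0,0,0,0,0,0,1.5,0,0,0,0,0,0,0.5,0,0,0,0,0,0,0.1,0,0,0,0]
}}

```text
time: 24.35
ee_pos: [0.6404, 0.1535, 0.0606]
eef_rot: [179.9, -0.0, 77.6]
ft_force: [-0.4, -0.5, 0.5]
width: -0.002
gripper_force: 0.0
```

Call:
{"method": "apply_moves", "body": {
  "series": [0,0,0.2,0,0,0,0,0,0,0,0,0,0,0]
}}

```text
time: 24.6
ee_pos: [0.6402, 0.1535, 0.0582]
eef_rot: [180.0, -0.0, 77.6]
ft_force: [0.2, -0.3, -0.2]
width: 0.001
gripper_force: 0.0
```

Call:
{"method": "apply_moves", "body": {
  "series": [0,0,0.2,0,0,0,0,0,0,0,0,0,0,0]
}}

```text
time: 24.85
ee_pos: [0.64, 0.1535, 0.0557]
eef_rot: [180.0, -0.0, 77.6]
ft_force: [-0.1, 0.4, 0.9]
width: 0.003
gripper_force: 0.6
```

Call:
{"method": "apply_moves", "body": {
  "series": [0,0,0.2,0,0,0,0,0,0,0,0,0,0,0]
}}

```text
time: 25.1
ee_pos: [0.64, 0.1535, 0.0536]
eef_rot: [180.0, -0.0, 77.6]
ft_force: [0.1, -0.5, 1.9]
width: 0.002
gripper_force: 1.1
```

Call:
{"method": "apply_moves", "body": {
  "series": [0,0,0.1,0,0,0,0,0,0,0,0,0,0,0]
}}

```text
time: 25.35
ee_pos: [0.64, 0.1534, 0.0526]
eef_rot: [180.0, -0.0, 77.6]
ft_force: [0.6, 1.1, 2.2]
width: 0.001
gripper_force: 1.3
```

Call:
{"method": "apply_moves", "body": {
  "series": [0,0,0.1,0,0,0,0,0,0,0,0,0,0,0]
}}

```text
time: 25.6
ee_pos: [0.64, 0.1534, 0.0516]
eef_rot: [180.0, -0.0, 77.6]
ft_force: [1.0, -0.0, 3.0]
width: -0.0
gripper_force: 1.5
```

Force rises steadily with travel from z≈0.057, which is the key's spring, so it bottoms near 0.051. The first press therefore did go fully down. I'll complete this one gently too.

Call:
{"method": "apply_moves", "body": {
  "series": [0,0,0.1,0,0,0,0,0,0,0.05,0,0,0,0,0,0,0,0,0,0,0]
}}

```text
time: 25.98
ee_pos: [0.64, 0.1534, 0.0502]
eef_rot: [180.0, -0.0, 77.6]
ft_force: [1.2, 0.3, 4.1]
width: -0.0
gripper_force: 1.9
```

Call:
{"method": "apply_moves", "body": {
  "series": [0,0,0.07,0,0,0,0,0,0,0,0,0,0,0,0,0,0,0,0,0,0]
}}

```text
time: 26.35
ee_pos: [0.64, 0.1534, 0.0499]
eef_rot: [180.0, -0.0, 77.6]
ft_force: [-0.6, -0.3, 8.6]
width: -0.003
gripper_force: 4.6
```

The key has bottomed: 8.6 N, and z stopped at 0.050. Retreating and handing in.

Call:
{"method": "apply_moves", "body": {
  "series": [0,0,-0.5,0,0,0,0,0,0,-2,0,0,0,0,0,0,-4,0,0,0,0,0,0,-3,0,0,0,0,0,0,0,0,0,0,0]
}}

```text
time: 26.98
ee_pos: [0.6408, 0.1536, 0.1481]
eef_rot: [179.8, -0.1, 77.6]
ft_force: [0.1, -1.1, -0.3]
width: -0.002
gripper_force: 0.0
```

```bash
python3 -c "
from h import *
for i in range(3):
  a=get('scene');print([c for c in blobs(a['img'],(22,120,100),(35,255,255),40)[0] if 160<c[1][0]<230])
st();print(ctrl.finish_job())"
```

```text
[([179, 177, 12, 18, 161], [185.0, 185.3])]
[([179, 177, 12, 18, 162], [185.0, 185.3])]
[([179, 177, 12, 18, 161], [185.0, 185.2])]
t 27.125 n 0.5917 h 0.2871 z 0.144 Fn 0.22 Fh -0.84 Fz -0.13 M [ 0.02  0.05 -0.03]
the job is handed in; nothing more can be done
None
```

The basket hangs still on the hook and the record key was pressed fully down, so I handed the job in at 27 s; two risks are that the first of two key presses reached about 46 N at the wrist through the fingertips, and that seating the bail briefly pushed about 7 N along the hook before I eased it off and released at near-zero force.

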